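# Switch on the warmer under the honey

## Task

Two jar warmers stand on the counter, both off; switch on the one that carries the honey jar (white lid with black patches, dark label). Its knob is child-safe: pull it up to unlock it, turn it clockwise until its white pointer is at the red dot, then push it fully back down and let go. Do not touch the other warmer, and leave the honey jar standing where it is.

Things in the scene. Friction and masses are not known exactly. Their poses are not given: they have to be found in the camera images.
- honey_grip (a point): Top centre of the black knob of the honey warmer; moves with it. Knob: skirt 49 mm across and on it a bar to grip, 46 mm long, 14 mm thick, 28 mm tall. Knob in: skirt top 49 mm, bar top (this point) 77 mm above the counter. x along the bar to the end with the white pointer line, z up; close the fingers along y, tips 2 mm or more above the skirt.
- honey_knob_lift (a joint): How far the honey warmer's knob is pulled up, m: 0 fully in, 0.014 fully out. It moves with about 3 N of friction and stays where it is left (no spring). It is unlocked above 0.008.
- honey_knob (a joint): Turn of that knob, rad, clockwise seen from above: 0 off (pointer at the white tick, towards the jar), 1.22 on (pointer at the red dot), end stop 1.42. It turns easily (0.03 N m), but while the knob is in a pin locks it to 0 to 0.15. It can be pushed fully in again only below 0.15 or above 1.02.
- honey_jar: Loose honey jar, 58 x 62 mm, 99 mm tall, white lid with black patches, dark label. It stands, 45 mm above the counter, on the dark round plate of the warmer to be switched on, about 133 mm beyond that warmer's knob. Origin: centre of its underside; z up.
- jam_warmer: The other warmer, carrying a red jam jar with green lid; not to be touched. Both warmers are alike: a white box fixed to the counter, 250 x 120 mm, 40 mm high, knob near the end towards the robot. Origin: centre of the underside; x points from the knob (at x = -75 mm) to the centre of the plate (at x = +58 mm), z up.

How it is judged:
On the way, in this order (a step that is already met when the one before it is completed fails the run):
1. the honey warmer's knob is pulled up past its lock, not yet turned (value of joint honey_knob_lift above 0.008 m and value of joint honey_knob below 0.5 rad), for 0.05 s.
2. the knob, still out, is turned to the red dot (value of joint honey_knob_lift above 0.006 m and value of joint honey_knob above 1.02 rad), for 0.05 s.
At the end, for the whole second after the job is handed in: the honey warmer's knob is at the red dot (1.02 rad or more; the red dot is 1.22 and the end stop 1.42), pushed in to within 3 mm and at rest; the honey jar stands upright within 20 mm of where it was (value of joint honey_knob_lift below 0.003 m and value of joint honey_knob above 1.02 rad and velocity of joint honey_knob between -0.05 and 0.05 rad/s and distance of honey_jar from where it was at the start of the episode below 0.02 m and angle between honey_jar's own z axis and vertical below 0.15 rad); the robot touches nothing.
It fails at once if the other warmer is touched (over 2 N) (contact force between jam_warmer and the arm above 2 N).
It fails at once if the other warmer is touched by the fingers (over 2 N) (contact force between jam_warmer and the fingers above 2 N).
It also fails if it takes over 32 s, if anything falls off the work surface, if the arm or the gripper's body presses on something with over 40 N, if the wrist force passes 120 N, or if a joint passes its speed limit or range.

## Robot

A 6-joint arm with a two-finger parallel gripper is mounted at the origin on a cart in front of the work surface, level with it; the furniture and walls round the work are solid. World frame = base frame: x ahead of the robot, y to its left, z up, the work surface at z = 0. Lengths are in m, angles in rad, forces in N, time in s.
With the tool pointing down it reaches from about 0.25 to 0.8 m from the base axis. Payload 3.9 kg.
Tool frame: the origin (TCP) lies between the finger pads; the fingertips stand 25 mm ahead of it and the grasp point (between the pads) lies 6 mm ahead of it; z points along the fingers, y is the line along which they close (so a half turn about z gives the same grasp; the last joint's range is limited). The gripper opens to 85 mm and grips with 20 to 120 N. Pads are 22 mm wide; open, the fingers measure 114 mm over their backs; the gripper's body (76 mm by 85 mm) begins 54 mm behind the grasp point. The pads swing forward as they close: fully open they stand 13 mm farther back than shut.
Start: joints at [1.237, 0.26, -0.138, 1.173, 0, 1.571], TCP at [0.172, 0.496, 0.256] pointing down, gripper open.
Joint ranges: [-2.78, 2.78], [-0.83, 1.72], [-1.28, 1.37], [-1.9, 2.12], [-1.57, 1.48], [-3.14, 3.14]. Speed limits (rad/s): [2.57, 2.57, 3.14, 3.14, 3.14, 3.14].

## Interface

Orientations are given as a unit quaternion [w, x, y, z].
In Python, from rig import env, monitor, workorder, camera gives the robot as it stands (env), with the cameras as plain functions, the readings (monitor) and the job (workorder).
- The arm moves only by the tool creep_tool, called after "Call:" as a command line: name --argument value ..., lists and objects as JSON in quotes. Schema: {"type":"object","properties":{"offsets":{"type":"array","items":{"type":"array","prefixItems":[{"type":"array","items":{"type":"number"},"minItems":3,"maxItems":3},{"type":"array","items":{"type":"number"},"minItems":3,"maxItems":3},{"type":"number"}],"minItems":3,"maxItems":3},"minItems":1,"maxItems":12},"only":{"type":"string"},"quiet":{"type":"boolean"},"lines":{"type":"string"}},"required":["offsets"],"additionalProperties":false}. offsets is a list of rows, 1 to 12 of them, each written [[dx, dy, dz], [rx, ry, rz], opening]: dx, dy, dz in parts of the range, where 1.0 means 750 mm, then a rotation vector rx, ry, rz in fractions of the full range, 1 being 4 rad, then the opening from 0.0 (shut) to 1.0 (fully open); each row is the pose to reach, as a shift and turn from the pose commanded when the call began, along the tool's axes at that moment; what a row does not reach only later rows make up. A row lasts 1/8 s, in which the tool goes at most 0.0625 m and 0.188 rad, less where a joint would pass 70% of its speed; a pose out of reach is approached as far as the arm can. The fingers move at their own pace and stop on an object; the grip force is fixed at half the most. Time passes only in rows, so rows that do not move let the fingers close. The tool returns the time, the measured TCP pose, the force, the opening and the grip force at its end. only (a regular expression) keeps the lines of the reply that match it, lines (a string "A,B") keeps lines A to B, and quiet returns only ok. Shift and turn numbers lie between -1 and 1, and a call with a number outside is refused. Input that does not fit is refused with a message, and nothing moves.
- monitor.read_state(): the state, without advancing time (a new reading comes with each control period).
- camera(name): name is "side" or "top"; returns a dict with "img" (384x512x3 uint8, red, green, blue), "vertical_fov" (degrees; the focal length in pixels is half the picture's height over the tangent of half this angle, whatever the lens; pixels are square), "cx", "cy" (the principal point, pixels), "rvec" (rotation vector, rad) and "tvec" (3), from world to camera coordinates, as OpenCV has them. Camera axes: x right, y down, z forward; pixel columns grow to the right and rows downward; lengths in m; the calibration is good to about 2 mm. A picture is of the moment at which its call begins. There is no depth.
- workorder.hand_in(): hands the job in; it is judged then, once.
The state is a dict: "time": time; "q": joint angles; "qvel": joint speeds; "tau": joint torques, N m; "position": TCP position; "ee_rot": TCP orientation; "ft_force": force on the tool from outside, world axes, zero at the start; "moment": the same for the moment, N m; "opening": opening from 0.0 (shut) to 1.0 (fully open); "finger_force": force on a finger pad.
Only numpy, scipy, OpenCV 4.12 (cv2) and the standard library are available. Lean on these libraries where they do the work, as an engineer would, in place of code of your own. Each camera call takes 0.05 s, during which the arm holds its last target. There are 200 camera calls.

## Working session

There is one attempt and no reset: what is moved stays moved. The work goes in short steps, Python scripts to look and compute and a tool call to move; the robot and the scene stay as the last step left them, time stands still between calls to the robot, and variables do not carry over. Pictures are saved under pics/ and viewed, at most 10 in all, crops included, and the job is handed in when it is done.

```bash
ls; mkdir -p pics
```

Run:
```python
from rig import env, monitor, workorder, camera
import cv2
for n in ("top","side"):
    c=camera(n); cv2.imwrite(f"pics/{n}0.png",c["img"][:,:,::-1])
    print(n,c["vertical_fov"],c["cx"],c["cy"],c["rvec"],c["tvec"])
s=monitor.read_state(); print(s)
```

```text
pics
rig.py
top 53.233162611284506 254.97816421756178 191.99820223618897 [ 2.10231553 -2.14296331  0.22217518] [-0.0250142   0.57178995  0.85856075]
side 46.97706526424614 252.53593169266216 189.66831080296757 [ 0.30692778 -2.78265694  1.22653567] [0.53076305 0.13548829 0.92021353]
{'time': 0.1, 'q': array([ 1.23699609e+00,  2.60628874e-01, -1.39210654e-01,  1.17268124e+00,
       -2.73347078e-05,  1.57080486e+00]), 'qvel': array([ 3.93772955e-04, -3.78179254e-03,  2.78277125e-03,  4.70347013e-04,
       -5.08304987e-04,  6.44753474e-05]), 'tau': array([-1.35548624e-03, -4.06509769e+01,  2.54527169e+01,  1.01073633e-02,
       -1.33951285e-04,  8.69924378e-06]), 'position': array([0.171838  , 0.49550486, 0.25555368]), 'ee_rot': array([-1.29756746e-04,  1.66130481e-01,  9.86103402e-01, -8.52512184e-04]), 'ft_force': array([ 0.47867592, -0.30556538,  0.00999644]), 'moment': array([ 0.04078208,  0.01278898, -0.02942109]), 'finger_force': 0.0, 'opening': 0.9993720534308796}
```

View pics/top0.png

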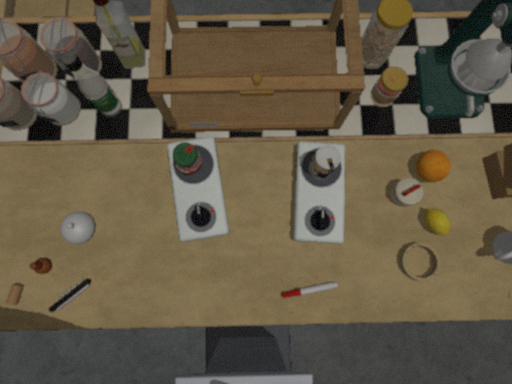

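View pics/side0.png

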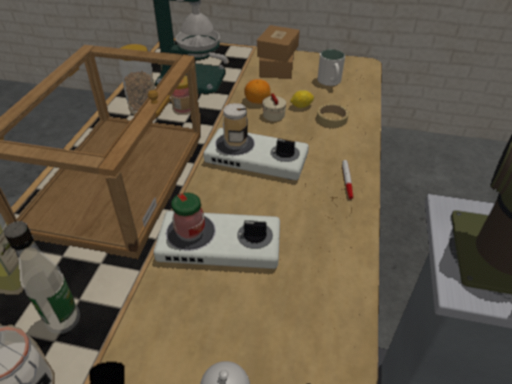

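The honey warmer is the right one in the top view (knob about (320,219)) and the far one in the side view (knob about (286,148)). I'll enlarge both.

Run:
```python
import cv2,numpy as np
a=cv2.imread("pics/top0.png")[135:250,285:355]; b=cv2.imread("pics/side0.png")[95:185,198:314]
A=cv2.resize(a,None,fx=5,fy=5,interpolation=cv2.INTER_CUBIC); B=cv2.resize(b,None,fx=3.8,fy=3.8,interpolation=cv2.INTER_CUBIC)
C=np.zeros((575,800,3),np.uint8); C[:575,:350]=A; C[:B.shape[0],355:355+B.shape[1]]=B
cv2.imwrite("pics/crop0.png",C); print(B.shape)
```

```text
(342, 441, 3)
```

View pics/crop0.png

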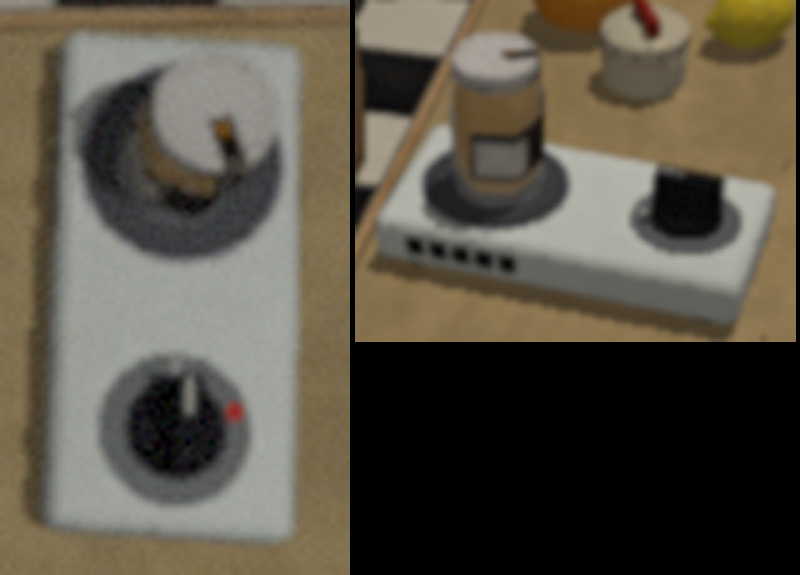

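The crop shows the jar plate and the knob with its white pointer towards the jar (crop x 190, y 375–415) and the red dot at (234,411). In the side crop the grey ring is at (686,215) and the bar top at about (688,172). I'll triangulate these points and the box corners.

Create geo.py:
```python
import numpy as np,cv2
from rig import env, monitor, workorder, camera
from scipy.optimize import least_squares
def cam(n,c=None):
    c=c or camera(n); h=c["img"].shape[0]; f=h/2/np.tan(np.radians(c["vertical_fov"])/2)
    K=np.array([[f,0,c["cx"]],[0,f,c["cy"]],[0,0,1]]); return K,np.array(c["rvec"],float),np.array(c["tvec"],float),c["img"]
def proj(C,P): return cv2.projectPoints(np.atleast_2d(np.array(P,float)),C[1],C[2],C[0],None)[0][:,0]
def PM(C): return C[0]@np.c_[cv2.Rodrigues(C[1])[0],C[2]]
def tri(T,S,a,b):
    X=cv2.triangulatePoints(PM(T),PM(S),np.array(a,float),np.array(b,float))[:,0]; return X[:3]/X[3]
def atz(C,p,z):
    M=PM(C); H=np.c_[M[:,0],M[:,1],M[:,2]*z+M[:,3]]; X=np.linalg.solve(H,[p[0],p[1],1]); return X[:2]/X[2]
```

Run:
```python
from geo import *
T,S=cam("top"),cam("side")
t=lambda x,y:((x+.5)/5-.5+285,(y+.5)/5-.5+135)
s=lambda x,y:((x-355+.5)/3.8-.5+198,(y+.5)/3.8-.5+95)
print("ring",tri(T,S,t(175,429),s(686,215)))
print("lid",tri(T,S,t(217,112),s(497,58)))
print("plate",tri(T,S,t(181,158),s(496,187)))
for n,a,b in (("FL",(66,36),(440,128)),("FR",(298,45),None),("NR",(293,536),(773,187)),("NL",(48,525),(735,298))):
    print(n,atz(T,t(*a),.04), tri(T,S,t(*a),s(*b)) if b else "")
print("pointer",atz(T,t(191,375),.077),atz(T,t(189,416),.077))
print("skirt",atz(T,t(178,425),.049),"red",atz(T,t(234,411),.041), "tick",atz(T,t(177,366),.041))
print("bar top side",atz(S,s(688,172),.077),"ends",atz(S,s(655,168),.077),atz(S,s(722,178),.077))
print("ringT",atz(T,t(175,429),.04),"ringS",atz(S,s(686,215),.04))
```

```text
ring [ 0.50256321 -0.18924208  0.04402044]
lid [ 0.63085649 -0.19760629  0.1413135 ]
plate [ 0.63619937 -0.20068668  0.03720229]
FL [ 0.7006465  -0.14587098] [ 0.65966114 -0.13453811  0.1290094 ]
FR [ 0.69396929 -0.26189749] 
NR [ 0.45003683 -0.24343359] [ 0.45124485 -0.24459128  0.03527454]
NL [ 0.4574972  -0.12707673] [ 0.45972458 -0.12810576  0.03081687]
pointer [ 0.52270274 -0.19202069] [ 0.50361288 -0.19004721]
skirt [ 0.50297216 -0.18987187] red [ 0.51020652 -0.2186687 ] tick [ 0.5325861  -0.19238775]
bar top side [ 0.50405811 -0.19172022] ends [ 0.52566302 -0.19132761] [ 0.48162472 -0.1901008 ]
ringT [ 0.50217379 -0.18997515] ringS [ 0.50388249 -0.19454838]
```

Knob centre ≈ (0.502, −0.190). The ring triangulates to z 44 mm against the 40 mm given, and the bar ends seen from the side span 44 mm against 46 mm, so both fit. The bar heads about −0.085 rad. Next I work out the approach in tool axes.

Create go.py:
```python
import sys,numpy as np
from scipy.spatial.transform import Rotation as Ro
from rig import env, monitor, workorder, camera
def go(p,yaw):  # yaw = world direction of tool y
    s=monitor.read_state(); q=s["ee_rot"]; R=Ro.from_quat([q[1],q[2],q[3],q[0]])
    y=np.array([np.cos(yaw),np.sin(yaw),0]); z=np.array([0,0,-1.]); 
    G=Ro.from_matrix(np.c_[np.cross(y,z),y,z])
    print("shift",R.inv().apply(np.array(p)-s["position"]).round(4),"rot",(R.inv()*G).as_rotvec().round(4),"q",s["q"].round(3),"t",s["time"])
go([float(v) for v in sys.argv[1:4]],float(sys.argv[4]))
```

```bash
python3 go.py 0.502 -0.19 0.18 1.486
```

```text
shift [-0.5365 -0.5396  0.0765] rot [-1.30e-03 -1.00e-04 -2.49e-01] q [ 1.237  0.26  -0.139  1.173 -0.     1.571] t 0.2
```

The rows are not in the units I measure in: shifts go in shares of 750 mm and turns go in shares of 4 rad. I convert before sending: -0.5396 m / 0.75 = -0.7195, -0.5365 m / 0.75 = -0.7153, -0.249 rad / 4 = -0.0623.

Call:
creep_tool --offsets '[[[-0.7153,-0.7195,0.0267],[0,0,-0.0623],1],[[-0.7153,-0.7195,0.0267],[0,0,-0.0623],1],[[-0.7153,-0.7195,0.0267],[0,0,-0.0623],1],[[-0.7153,-0.7195,0.0267],[0,0,-0.0623],1],[[-0.7153,-0.7195,0.0267],[0,0,-0.0623],1],[[-0.7153,-0.7195,0.0267],[0,0,-0.0623],1],[[-0.7153,-0.7195,0.0267],[0,0,-0.0623],1],[[-0.7153,-0.7195,0.0267],[0,0,-0.0623],1],[[-0.7153,-0.7195,0.0267],[0,0,-0.0623],1],[[-0.7153,-0.7195,0.0267],[0,0,-0.0623],1],[[-0.7153,-0.7195,0.0267],[0,0,-0.0623],1],[[-0.7153,-0.7195,0.0267],[0,0,-0.0623],1]]'

```text
time: 1.7
position: [0.4974, -0.1808, 0.2365]
ee_rot: [0.0, 0.043, 0.999, 0.0]
ft_force: [0.9, 0.6, 0.2]
opening: 1.003
finger_force: 0.0
```

```bash
python3 go.py 0.502 -0.19 0.13 1.486
```

```text
shift [-0.0053 -0.0088  0.1065] rot [ 0.0003  0.0003 -0.0005] q [-0.349  0.276 -0.168  1.126  0.    -0.264] t 1.7
```

Scaled: 0.1 m / 0.75 = 0.1333, -0.008 m / 0.75 = -0.0107.

Call:
creep_tool --offsets '[[[0,-0.0107,0.1333],[0,0,0],0.6],[[0,-0.0107,0.1333],[0,0,0],0.6],[[0,-0.0107,0.1333],[0,0,0],0.6]]'

```text
time: 2.08
position: [0.4933, -0.186, 0.1336]
ee_rot: [-0.004, 0.043, 0.999, 0.001]
ft_force: [0.1, 0.3, -0.3]
opening: 0.598
finger_force: 0.0
```

```bash
python3 go.py 0.502 -0.19 0.079 1.486
```

Run:
```python
from geo import *
C=np.zeros((480,800,3),np.uint8)
T,S=cam("top"),cam("side")
a=T[3][160:256,280:360]; b=S[3][100:196,230:310]
C[:,:400]=cv2.resize(a,None,fx=5,fy=5,interpolation=2); C[:,400:]=cv2.resize(b,None,fx=5,fy=5,interpolation=2)
cv2.imwrite("pics/pre.png",C[:,:,::-1])
```

```text
shift [-0.0095 -0.0034  0.0545] rot [ 0.0022 -0.0076 -0.0008] q [-0.361  0.352 -0.344  0.883  0.    -0.275] t 2.075
```

View pics/pre.png

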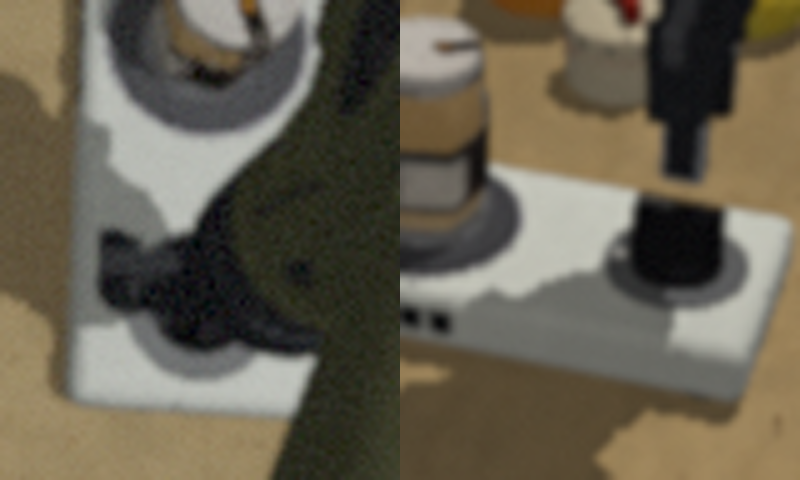

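Side view: the fingers (crop x≈685) stand right over the bar (640–725). I'll settle, correct x, then descend.

Call:
creep_tool --offsets '[[[0,0,0],[0,0,0],0.6],[[0,0,0],[0,0,0],0.6]]'

```text
time: 2.42
position: [0.4974, -0.1868, 0.1384]
ee_rot: [0.002, 0.042, 0.999, -0.001]
ft_force: [-0.9, 0.8, 0.2]
opening: 0.599
finger_force: 0.0
```

```bash
python3 go.py 0.502 -0.19 0.079 1.486
```

```text
shift [-0.0046 -0.0027  0.0594] rot [-0.0009  0.0034  0.0006] q [-0.359  0.347 -0.338  0.883  0.    -0.275] t 2.425
```

Scaled: 0.058 m / 0.75 = 0.0773, 0.04 m / 0.75 = 0.0533.

Call:
creep_tool --offsets '[[[-0.0067,-0.004,0.0267],[0,0,0],0.6],[[-0.0067,-0.004,0.0533],[0,0,0],0.6],[[-0.0067,-0.004,0.0773],[0,0,0],0.6],[[-0.0067,-0.004,0.0773],[0,0,0],0.6],[[-0.0067,-0.004,0.0773],[0,0,0],0.6]]'

```text
time: 3.05
position: [0.5017, -0.1903, 0.0797]
ee_rot: [0.001, 0.042, 0.999, -0.0]
ft_force: [0.2, -0.3, -0.3]
opening: 0.601
finger_force: 0.0
```

```bash
python3 go.py 0.502 -0.19 0.079 1.486
```

```text
shift [-0.0003  0.0003  0.0007] rot [-0.0005  0.0016  0.0002] q [-0.363  0.415 -0.407  0.748  0.    -0.278] t 3.05
```

Now close on the bar.

Call:
creep_tool --offsets '[[[0,0,0],[0,0,0],0],[[0,0,0],[0,0,0],0],[[0,0,0],[0,0,0],0],[[0,0,0],[0,0,0],0],[[0,0,0],[0,0,0],0],[[0,0,0],[0,0,0],0]]'

```text
time: 3.8
position: [0.5016, -0.189, 0.0797]
ee_rot: [0.001, 0.042, 0.999, 0.001]
ft_force: [0.4, 4.1, 5.4]
opening: 0.15
finger_force: 60.4
```

Opening of about 13 mm fits the 14 mm bar. Pull up.

Scaled: -0.0125 m / 0.75 = -0.0167, -0.012 m / 0.75 = -0.016.

Call:
creep_tool --offsets '[[[0,0,-0.004],[0,0,0],0],[[0,0,-0.008],[0,0,0],0],[[0,0,-0.012],[0,0,0],0],[[0,0,-0.016],[0,0,0],0],[[0,0,-0.0167],[0,0,0],0],[[0,0,-0.0167],[0,0,0],0],[[0,0,-0.0167],[0,0,0],0]]'

```text
time: 4.68
position: [0.5015, -0.189, 0.091]
ee_rot: [0.0, 0.042, 0.999, 0.001]
ft_force: [3.0, 5.0, -1.6]
opening: 0.146
finger_force: 59.3
```

Run:
```python
from geo import *
C=np.zeros((480,800,3),np.uint8)
T,S=cam("top"),cam("side")
a=T[3][160:256,280:360]; b=S[3][100:196,230:310]
C[:,:400]=cv2.resize(a,None,fx=5,fy=5,interpolation=2); C[:,400:]=cv2.resize(b,None,fx=5,fy=5,interpolation=2)
cv2.imwrite("pics/lift.png",C[:,:,::-1])
```

```text
(no output)
```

View pics/lift.png

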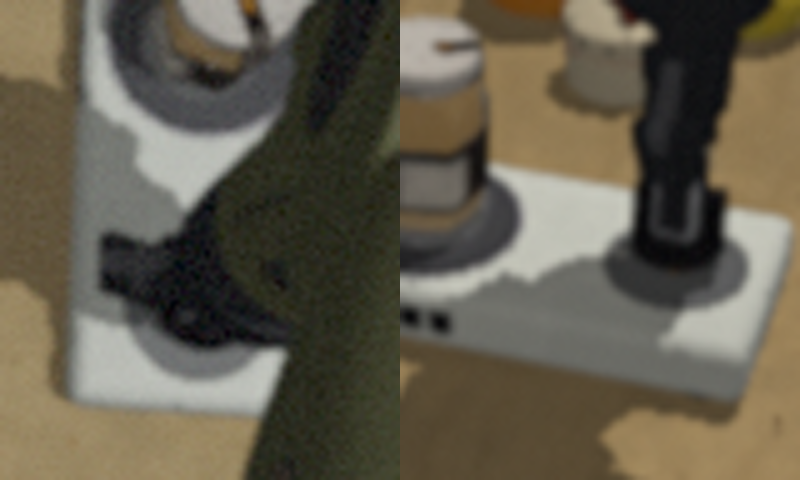

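The skirt's lower edge rose from crop row 290 to 270 (about 4 px, or 11 mm), so the knob is out. Turn clockwise (+ about tool z).

Scaled: 1.25 rad / 4 = 0.3125.

Call:
creep_tool --offsets '[[[0,0,0],[0,0,0.0325],0],[[0,0,0],[0,0,0.065],0],[[0,0,0],[0,0,0.0975],0],[[0,0,0],[0,0,0.13],0],[[0,0,0],[0,0,0.1625],0],[[0,0,0],[0,0,0.195],0],[[0,0,0],[0,0,0.2275],0],[[0,0,0],[0,0,0.26],0],[[0,0,0],[0,0,0.2925],0],[[0,0,0],[0,0,0.3125],0],[[0,0,0],[0,0,0.3125],0],[[0,0,0],[0,0,0.3125],0]]'

```text
time: 6.28
position: [0.5016, -0.1887, 0.091]
ee_rot: [-0.001, 0.619, 0.786, 0.002]
ft_force: [2.7, 5.2, -1.9]
opening: 0.149
finger_force: 59.4
```

```bash
python3 go.py 0.502 -0.19 0.079 0.236
```

Run:
```python
from geo import *
print(monitor.read_state()["moment"])
C=np.zeros((480,800,3),np.uint8)
T,S=cam("top"),cam("side")
a=T[3][160:256,280:360]; b=S[3][100:196,230:310]
C[:,:400]=cv2.resize(a,None,fx=5,fy=5,interpolation=2); C[:,400:]=cv2.resize(b,None,fx=5,fy=5,interpolation=2)
cv2.imwrite("pics/turn.png",C[:,:,::-1])
```

```text
shift [-0.0014  0.0001  0.012 ] rot [ 0.002  -0.0029  0.0008] q [-0.362  0.403 -0.391  0.777  0.004  0.972] t 6.275
[ 1.09800358 -0.62250376 -0.04715884]
```

View pics/turn.png

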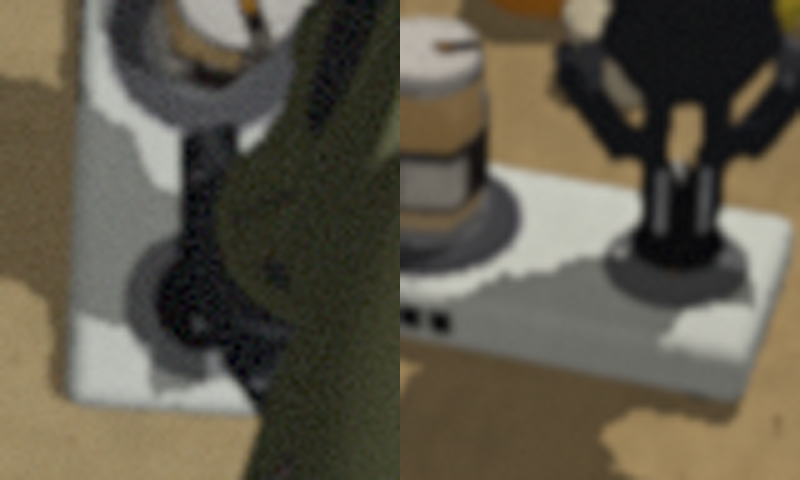

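The fingers turned with the knob: the bar now lies across, held between the pads in the side view. Push back down.

Call:
creep_tool --offsets '[[[0,0,0.004],[0,0,0],0],[[0,0,0.008],[0,0,0],0],[[0,0,0.012],[0,0,0],0],[[0,0,0.016],[0,0,0],0],[[0,0,0.0187],[0,0,0],0],[[0,0,0.0187],[0,0,0],0],[[0,0,0.0187],[0,0,0],0]]'

```text
time: 7.25
position: [0.5017, -0.1887, 0.0795]
ee_rot: [0.0, 0.619, 0.786, 0.002]
ft_force: [-2.3, 7.9, 16.1]
opening: 0.149
finger_force: 62.0
```

At the stop: z is back at the grasp height and the force is 16 N. Release and retreat upward.

Scaled: -0.15 m / 0.75 = -0.2, -0.12 m / 0.75 = -0.16.

Call:
creep_tool --offsets '[[[0,0,-0.0013],[0,0,0],0.5],[[0,0,-0.0013],[0,0,0],0.5],[[0,0,-0.0013],[0,0,0],0.5],[[0,0,-0.0013],[0,0,0],0.5],[[0,0,-0.04],[0,0,0],0.5],[[0,0,-0.0933],[0,0,0],0.5],[[0,0,-0.16],[0,0,0],0.5],[[0,0,-0.2],[0,0,0],0.5],[[0,0,-0.2],[0,0,0],0.5]]'

```text
time: 8.38
position: [0.5026, -0.1909, 0.2297]
ee_rot: [0.003, 0.619, 0.785, 0.001]
ft_force: [0.0, -1.2, -0.5]
opening: 0.494
finger_force: 0.0
```

```bash
python3 go.py 0.35 -0.3 0.25 0.236
```

```text
shift [-0.0705 -0.1738 -0.0208] rot [ 0.0046  0.0034 -0.0002] q [-0.363  0.29  -0.166  1.109 -0.     0.972] t 8.375
```

Scaled: -0.17 m / 0.75 = -0.2267, -0.07 m / 0.75 = -0.0933.

Call:
creep_tool --offsets '[[[-0.0933,-0.2267,-0.0267],[0,0,0],0.5],[[-0.0933,-0.2267,-0.0267],[0,0,0],0.5],[[-0.0933,-0.2267,-0.0267],[0,0,0],0.5],[[-0.0933,-0.2267,-0.0267],[0,0,0],0.5],[[-0.0933,-0.2267,-0.0267],[0,0,0],0.5]]'

```text
time: 9.0
position: [0.3517, -0.2977, 0.2461]
ee_rot: [-0.001, 0.619, 0.785, 0.0]
ft_force: [0.3, 0.1, -0.5]
opening: 0.503
finger_force: 0.0
```

Run:
```python
from geo import *
C=np.zeros((575,800,3),np.uint8)
T,S=cam("top"),cam("side")
a=T[3][135:250,285:355]; b=S[3][95:185,198:314]
C[:,:350]=cv2.resize(a,None,fx=5,fy=5,interpolation=2); b=cv2.resize(b,None,fx=3.8,fy=3.8,interpolation=2); C[:b.shape[0],355:355+b.shape[1]]=b
cv2.imwrite("pics/end.png",C[:,:,::-1])
```

```text
(no output)
```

View pics/end.png

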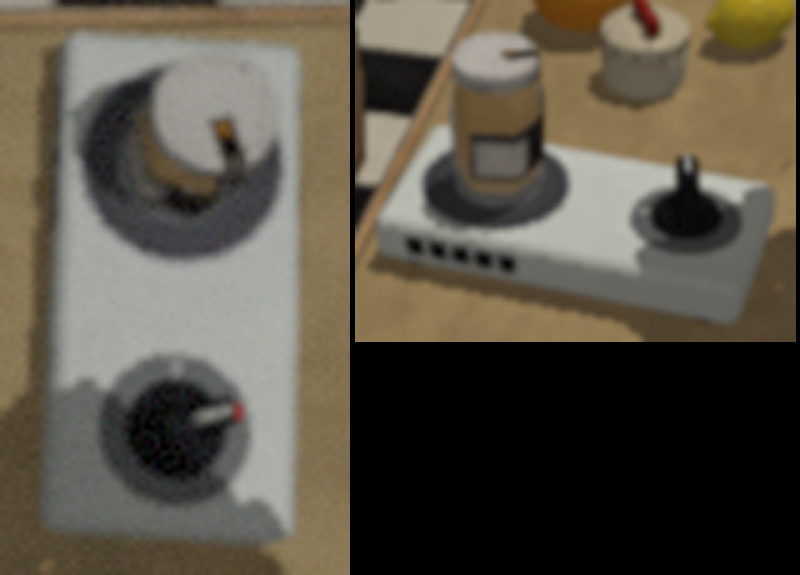

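The pointer meets the red dot (crop (238,411)), the skirt's lower edge is back at side-crop row 237 as at the start, and the jar has not moved. Hand in.

```bash
python3 -c "
from rig import env, monitor, workorder, camera
print(workorder.hand_in())"
```

```text
the job is handed in; nothing more can be done
None
```

I switched on the honey warmer: its knob was pulled up, turned to the red dot and pushed back down. The jar did not move, the other warmer was not touched, and I handed the job in at about 9 s (no verdict was returned).

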